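Load a test cassette into the bench reader and hold its read head down

ROBOT

A 6-joint arm with a two-finger parallel gripper is mounted at the origin on a cart in front of the work surface, level with it; the furniture and walls round the work are solid. World frame = base frame: x ahead of the robot, y to its left, z up, the work surface at z = 0. Lengths are in mm, angles in rad, forces in N, time in s.
With the tool pointing down it reaches from about 350 to 725 mm from the base axis. Payload 4.3 kg.
Tool frame: the origin (TCP) lies on the centre line of the jaws, within the pads' length; the fingertips stand 8 mm ahead of it and the grasp point (between the pads) lies 11 mm behind it; z points along the fingers, y is the line along which they close (so a half turn about z gives the same grasp; the last joint's range is limited). The gripper opens to 85 mm and grips with 20 to 120 N. Pads are 22 mm wide; open, the fingers measure 114 mm over their backs; the gripper's body (76 mm by 85 mm) begins 54 mm behind the grasp point. The pads swing forward as they close: fully open they stand 13 mm farther back than shut.
Start: joints at [1.103, 0.377, 0.081, 1.274, 0, 1.46], TCP at [201.383, 538.623, 205.929] pointing down, gripper open.
Joint ranges: [-2.72, 2.72], [-0.84, 1.66], [-1.02, 1.22], [-1.77, 2.12], [-1.37, 1.28], [-3.14, 3.14]. Speed limits (rad/s): [2.57, 2.57, 3.14, 3.14, 3.14, 3.14].

INTERFACE

Orientations are given as a 3x3 rotation matrix whose columns are the frame's x, y, z axes.
In Python, from plant import sense, grab_frame, get_calibration, job_done gives the robot as it stands. The module is installed in compiled form; this text tells all that it offers.
- The arm moves only by the tool arm_command, never from a script. Its argument "deltas" is a list of rows, each a list of 5 numbers: the shift along the world's x, y, z in mm, then the turn about the world's z in degrees, then the finger opening in mm, from 0 to 85.4. In form: [[tx, ty, tz, twist, hand], ...]. A call has 1 to 20 rows; each row is the pose to reach, as a shift and turn from the pose commanded when the call began; what a row does not reach only later rows make up. A row lasts 1/10 s, in which the tool goes at most 50 mm and 8.59 degrees, less where a joint would pass 70% of its speed; a pose out of reach is approached as far as the arm can. A call with a gripper value outside its range is refused whole. The fingers move at their own pace and stop on an object; the grip force is fixed at half the most. Time passes only in rows, so rows that repeat a pose let the fingers close. It gives the time, the measured TCP pose, the force, the opening and the grip force at its end, in the units of the state.
- sense(): the state, without advancing time (a new reading comes with each control period).
- grab_frame(name): name is "side" or "top"; returns the picture (480x640x3 uint8, red, green, blue); there is no depth.
- get_calibration(name): a dict with "K" (3x3 intrinsics, pixels), "camera_from_world" (4x4, takes a point from world to camera coordinates). Camera axes: x right, y up, looking along -z (the intrinsics and any distortion apply to the point x, -y, -z); pixel columns grow to the right and rows downward; lengths in mm; the calibration is good to about 2 mm. A picture is of the moment at which its call begins. get_calibration takes no time and is no camera call.
- job_done(): hands the job in; it is judged then, once.
The state is a dict: "time": time; "joints": joint angles; "dq": joint speeds; "joint_efforts": joint torques, N m; "ee_pos": TCP position; "tcp_rot": TCP orientation; "ft_force": force on the tool from outside, world axes, zero at the start; "ft_torque": the same for the moment, N m; "opening": finger opening in mm; "grasp_force": force on a finger pad.
Only numpy, scipy, OpenCV 4.12 (cv2) and the standard library are available. Lean on these libraries where they do the work, as an engineer would, in place of code of your own. Each camera call takes 0.05 s, during which the arm holds its last target. There are 200 camera calls.

TASK

Take the test cassette from the desk and slide it into the slot of the small bench reader, read-window end first, fully home against the stop inside, and let go of it. Then press the reader's sprung read head right down to its stop and keep it down, without forcing it: finish while still pressing, because the reading is only taken while the head is held on the cassette. Leave the other things on the desk where they are.

Things in the scene. Friction and masses are not known exactly. Their poses are not given: they have to be found in the camera images.
- reader: Bench cassette reader, fixed, white with grey plinth, 177 x 108 mm; origin: centre of underside on the desk; +x from slot mouth to rear display, z up. Mouth in the front face at x -85 mm. Deck 34 mm high; hinge brackets at x +30 reach 54, display housing from x +35 reaches 90. Grey loading tongue, 22 wide, 30 long, in front of the mouth, its top level with the slot's bed.
- reader_mouth (a point): Centre of the slot's mouth on its bed, 16 mm above the desk; axes as the reader's. Channel 33 mm wide, 52 deep; slot 10.5 mm high (bed to bridge above); the mouth flares to 44 mm wide and about 14 high in its first 12 mm.
- reader_stop (a point): Centre of the back stop's face at bed height, 52 mm (+x) behind the mouth; a seated cassette's front end touches it.
- cassette: Loose flat white test cassette 104 x 30 x 8 mm, 30 g, lying on the desk; origin: centre of underside; +x points to the end with the rectangular read window (goes in first), -x to the ribbed thumb end past the round well. Seated, its rear 52 mm stick out of the mouth, to be held there across its 30 mm.
- cassette_front (a point): Middle of the lower edge of the cassette's front (read-window) end, 52 mm along +x from its origin; axes as the cassette's.
- read_arm (a joint): Read arm, hinged behind the slot along the reader's y; 0 = up (spring holds it there), 0.22 rad = down on its stop. It turns the head's front downward, about the reader-frame point (30, 0, 46) mm.
- read_pad (a point): Centre of the ribbed grey thumb pad (26 x 36 mm) on top of the read head, the broad front end of the arm (44 mm wide). Reader frame: about (-46, 0, 76) mm up, (-51, 0, 59) fully down. Push straight down on it: about 3 N starts it, 9 N holds it down with a cassette under it; it springs up if let go.
- read_foot: Black sprung round foot, 18 mm across, under the read head; origin: centre of its underside. With the arm up it stands clear above the slot; in the last 5 mm of travel it meets the top of the seated cassette and yields upward, so the arm still reaches its stop.
- ink_pad: Loose round tin 48 mm across, 32 high; origin: centre of underside. Bystander.
- tape_white: Loose roll of white tape lying flat, 74 mm across, 26 high; origin: centre of underside. Bystander.
- ball_pen: Loose pen lying flat, 140 mm long (its y), 9 wide; origin: centre of underside. Bystander.
Not all that is in view belongs to the job. What is meant by the cassette is not blue or yellow, and is the larger of those in its own colour.

How it is judged (in metres and radians):
On the way:
1. the cassette lies fully home in the reader, let go, with the read arm still up (x of cassette_front in the frame of reader_stop between -0.004 and 0.003 m and y of cassette_front in the frame of reader_stop between -0.0035 and 0.0035 m and z of cassette_front in the frame of reader_stop between -0.004 and 0.004 m and angle between the x axis of cassette and the x axis of reader, either way round below 0.07 rad and angle between cassette's own z axis and vertical below 0.08 rad and contact force between the fingers and cassette below 0.3 N and value of joint read_arm below 0.05 rad), for 0.2 s.
At the end, for the whole second after the job is handed in: The cassette lies let go in the slot, front end within 4 mm of the stop, straight and flat; the robot still presses the read arm down (at least 0.198 of 0.22 rad), the foot pressing on the cassette with over 1 N; ink tin, tape roll and pen are within 30 mm of their places (x of cassette_front in the frame of reader_stop between -0.004 and 0.003 m and y of cassette_front in the frame of reader_stop between -0.0035 and 0.0035 m and z of cassette_front in the frame of reader_stop between -0.004 and 0.004 m and angle between the x axis of cassette and the x axis of reader, either way round below 0.07 rad and angle between cassette's own z axis and vertical below 0.08 rad and contact force between the fingers and cassette below 0.3 N and value of joint read_arm above 0.198 rad and contact force between read_foot and cassette above 1 N and contact force between any of the fingers, the arm and reader above 1 N and distance of each of ink_pad, tape_white, ball_pen from where it was at the start of the episode below 0.03 m); the arm keeps its last pose, push and grip.
It fails at once if the reader or its read head is pushed with more than 45 N (contact force between any of the fingers, the arm and reader above 45 N).
It fails at once if a bystander (ink tin, tape roll, pen) is moved more than 30 mm (distance of any of ink_pad, tape_white, ball_pen from where it was at the start of the episode above 0.03 m).
It also fails if it takes over 51 s, if anything falls off the work surface, if the arm or the gripper's body presses on something with over 40 N, if the wrist force passes 120 N, or if a joint passes its speed limit or range.

## Working session

There is one attempt and no reset: what is moved stays moved. The work goes in short steps, Python scripts to look and compute and a tool call to move; the robot and the scene stay as the last step left them, time stands still between calls to the robot, and variables do not carry over. Pictures are saved under pics/ and viewed, at most 13 in all, crops included, and the job is handed in when it is done.

Besides the shell and the picture viewer there is one more tool, called by a JSON object that holds its "fn" and its "kwargs", one argument or row to a line. arm_command: Moves the arm, as the interface text tells. Its arguments: {"type":"object","properties":{"deltas":{"type":"array","items":{"type":"array","items":{"type":"number"}}}},"required":["deltas"]}

```bash
mkdir -p pics
python3 - <<'E'
from plant import *
import cv2
for n in("top","side"):
    f=grab_frame(n); cv2.imwrite(f"pics/{n}0.png",f[:,:,::-1])
    c=get_calibration(n); print(n,{k:(v.round(3).tolist() if hasattr(v,'round') else v) for k,v in c.items()})
s=sense(); print(s['time'],s['ee_pos'],s['tcp_rot'],s['ft_force'],s['opening'])
E
```

```text
top {'K': [[567.987, 0.0, 320.548], [0.0, 567.987, 241.842], [0.0, 0.0, 1.0]], 'camera_from_world': [[0.007, -1.0, -0.018, -128.516], [0.984, 0.004, 0.181, -529.192], [-0.18, -0.019, 0.983, -941.65], [0.0, 0.0, 0.0, 1.0]]}
side {'K': [[523.651, 0.0, 318.492], [0.0, 523.651, 243.015], [0.0, 0.0, 1.0]], 'camera_from_world': [[0.999, 0.04, 0.01, -481.627], [-0.031, 0.559, 0.828, 36.613], [0.027, -0.828, 0.56, -1105.083], [0.0, 0.0, 0.0, 1.0]]}
0.1 [201.08970985 538.01697765 205.04044192] [[-9.36671040e-01  3.50209458e-01 -8.35440144e-04]
 [ 3.50210398e-01  9.36669581e-01 -1.66515411e-03]
 [ 1.99378652e-04 -1.85228145e-03 -9.99998265e-01]] [-0.14455661  0.60928403  0.05056473] 85.48703205713937
```

View pics/top0.png

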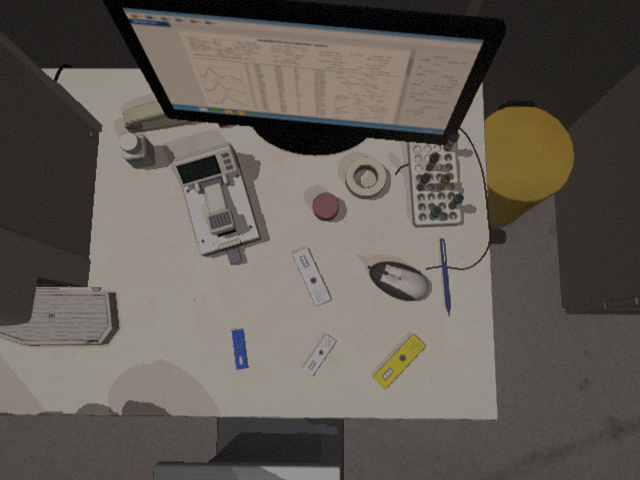

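View pics/side0.png

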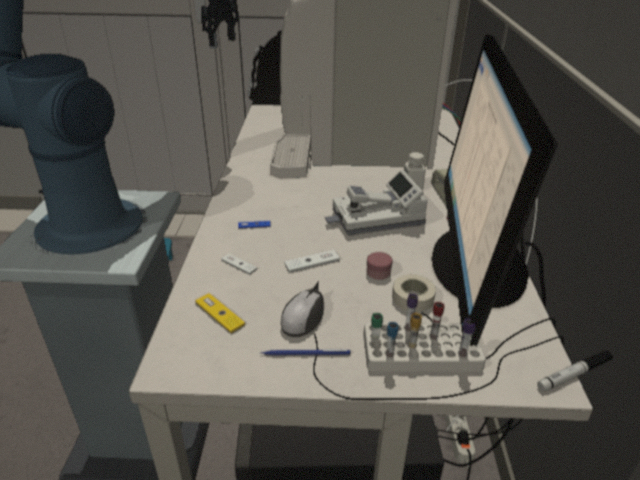

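The top view shows the white cassette at about (311,276) and the reader at about (217,200), its tongue at (235,255). The side view shows the cassette at (312,261) and the reader at (378,210). I'll enlarge both.

Run:
```python
import cv2,numpy as np
def crop(n,x0,y0,w,h,s,step=10):
    i=cv2.imread(f"pics/{n}0.png")[y0:y0+h,x0:x0+w]
    i=cv2.convertScaleAbs(cv2.resize(i,None,fx=s,fy=s,interpolation=cv2.INTER_CUBIC),alpha=1.3)
    for x in range(-x0%step,w,step):
        cv2.line(i,(int(x*s),0),(int(x*s),6 if (x+x0)%50 else 16),(0,0,255),1); cv2.putText(i,str(x+x0),(int(x*s),16),0,.33,(0,0,255),1)
    for y in range(-y0%step,h,step):
        cv2.line(i,(0,int(y*s)),(6,int(y*s)),(0,0,255),1); cv2.putText(i,str(y+y0),(8,int(y*s)+4),0,.33,(0,0,255),1)
    return i
a=crop("top",168,140,100,130,4.6); b=crop("top",285,240,55,70,6)
o=np.zeros((600,800,3),np.uint8); o[:a.shape[0],:a.shape[1]]=a; o[:b.shape[0],466:466+b.shape[1]]=b[:,:334]
cv2.imwrite("pics/c1.png",o)
a=crop("side",275,145,160,130,5-.4)
cv2.imwrite("pics/c2.png",a[:600,:800])
```

```text
(no output)
```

View pics/c1.png

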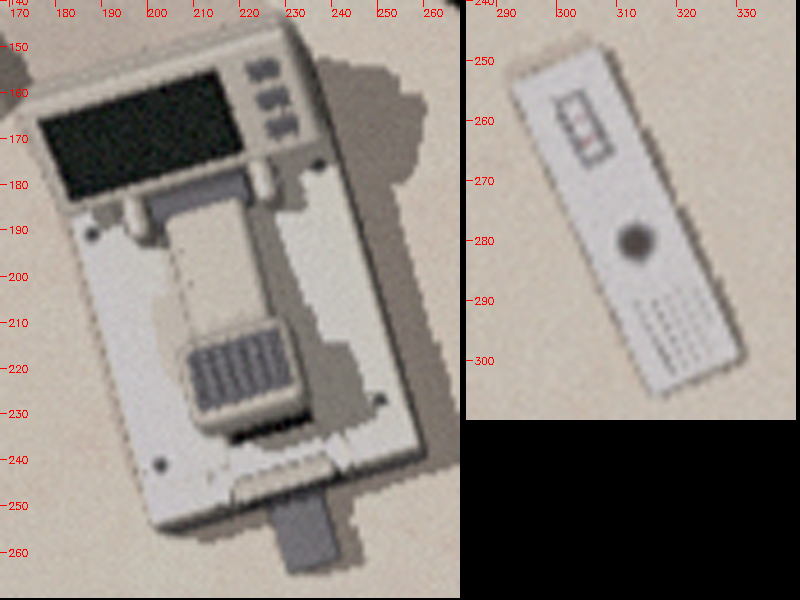

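View pics/c2.png

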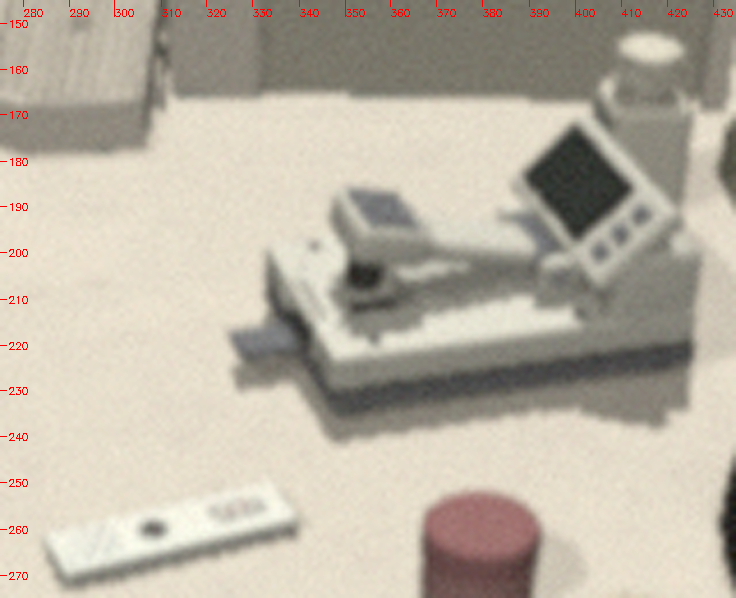

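Crop readings: the cassette's window end is up and away from the robot, and the reader's mouth faces the robot. I'll fit both poses to the corner pixels.

```bash
cat > h.py <<'E'
import numpy as np
from plant import *
from scipy.optimize import least_squares
C={n:get_calibration(n) for n in("top","side")}
def proj(n,P):
    c=C[n]; M=np.array(c["camera_from_world"]); q=np.atleast_2d(P)@M[:3,:3].T+M[:3,3]
    q=q*[1,-1,-1]; p=q@np.array(c["K"]).T; return p[:,:2]/p[:,2:]
def place(v,P):
    c,s=np.cos(v[2]),np.sin(v[2]); P=np.atleast_2d(np.array(P,float))
    return np.c_[v[0]+c*P[:,0]-s*P[:,1], v[1]+s*P[:,0]+c*P[:,1],P[:,2]]
def fit(obs,v0,cams=("top","side")):
    f=lambda v:np.concatenate([(proj(n,place(v,[o[0]]))-o[1]).ravel() for n in cams for o in obs.get(n,[])])
    r=least_squares(f,v0,loss="soft_l1"); return r.x,r.fun.reshape(-1,2)
E
python3 - <<'E'
from h import *
cas={"top":[((52,15,8),(292.8,254.8)),((52,-15,8),(308.2,247.7)),((-52,15,8),(316.5,306)),((-52,-15,8),(331.5,299.2))],
"side":[((-52,15,8),(284.8,261.3)),((-52,-15,8),(289.3,269.3)),((52,-15,8),(339.6,258.7)),((52,15,8),(333.3,250.2))]}
rd={"top":[((-115,11,16),(230.4,264.3)),((-115,-11,16),(242.3,261.1)),((-86,54,34),(201,254.6)),((-86,-54,34),(259.7,238.9)),((-46,0,76),(220.8,220.9))],
"side":[((-115,11,16),(325,216.7)),((-115,-11,16),(327.8,223.3)),((-86,-54,34),(347.4,223.7)),((-86,54,34),(333.3,198.7))]}
for nm,o,v0 in(("cas",cas,(480,-110,.3)),("rd",rd,(600,50,.2))):
    for cams in(("top",),("side",),("top","side")):
        v,r=fit(o,v0,cams); print(nm,cams,v.round(3),np.degrees(v[2]).round(2),r.round(1).tolist())
E
```

```text
cas ('top',) [ 4.73570e+02 -1.10257e+02  4.36000e-01] 24.96 [[-0.1, -0.7], [-0.4, -0.5], [0.1, 0.7], [0.4, 0.4]]
cas ('side',) [ 4.74057e+02 -1.08199e+02  4.25000e-01] 24.36 [[-1.1, -0.1], [-0.3, 0.8], [0.6, -0.5], [0.7, -0.3]]
cas ('top', 'side') [ 4.73816e+02 -1.09858e+02  4.34000e-01] 24.86 [[-0.3, -0.9], [-0.5, -0.6], [-0.2, 0.6], [0.2, 0.3], [-1.3, 0.6], [-0.4, 1.5], [0.5, -0.1], [0.4, 0.0]]
rd ('top',) [6.0615e+02 5.7160e+01 2.7800e-01] 15.95 [[-0.1, 0.9], [-0.1, 0.8], [-0.1, -0.0], [0.4, -0.6], [-0.1, -1.0]]
rd ('side',) [6.08039e+02 5.80420e+01 2.85000e-01] 16.35 [[0.2, 0.4], [0.0, -0.8], [-0.0, 0.4], [-0.1, -0.1]]
rd ('top', 'side') [6.06998e+02 5.77220e+01 2.84000e-01] 16.29 [[-0.1, 0.3], [-0.1, 0.2], [-0.0, -0.4], [0.4, -1.4], [-0.3, -1.5], [-0.4, 0.5], [-0.5, -0.8], [-0.6, 0.5], [-0.6, -0.1]]
```

{"fn": "arm_command", "kwargs": {
  "deltas": [
    [241.5,-663,0,45.3,55],
    [241.5,-663,0,45.3,55],
    [241.5,-663,0,45.3,55],
    [241.5,-663,0,45.3,55],
    [241.5,-663,0,45.3,55],
    [241.5,-663,0,45.3,55],
    [241.5,-663,0,45.3,55],
    [241.5,-663,0,45.3,55],
    [241.5,-663,0,45.3,55],
    [241.5,-663,0,45.3,55],
    [241.5,-663,0,45.3,55],
    [241.5,-663,0,45.3,55],
    [241.5,-663,0,45.3,55],
    [241.5,-663,0,45.3,55],
    [241.5,-663,0,45.3,55],
    [241.5,-663,-50,45.3,55],
    [241.5,-663,-100,45.3,55],
    [241.5,-663,-150,45.3,55],
    [241.5,-663,-150,45.3,55],
    [241.5,-663,-150,45.3,55]
  ]
}}

```text
time: 2.1
ee_pos: [441.7, -123.8, 55.8]
tcp_rot: [[-0.908, -0.419, -0.003], [-0.419, 0.908, 0.001], [0.002, 0.003, -1.0]]
ft_force: [-0.3, -0.8, 0.3]
opening: 55.0
grasp_force: 0.0
```

```bash
cat >> h.py <<'E'
import cv2
def crop(f,x0,y0,w,h,s,step=10):
    i=cv2.convertScaleAbs(cv2.resize(f[y0:y0+h,x0:x0+w,::-1],None,fx=s,fy=s,interpolation=cv2.INTER_CUBIC),alpha=1.3)
    for x in range(-x0%step,w,step):
        cv2.line(i,(int(x*s),0),(int(x*s),6),(0,0,255),1); cv2.putText(i,str(x+x0),(int(x*s),16),0,.33,(0,0,255),1)
    for y in range(-y0%step,h,step):
        cv2.line(i,(0,int(y*s)),(6,int(y*s)),(0,0,255),1); cv2.putText(i,str(y+y0),(8,int(y*s)+4),0,.33,(0,0,255),1)
    return i
E
python3 - <<'E'
from h import *
t=crop(grab_frame("top"),270,240,80,110,5); s=crop(grab_frame("side"),245,190,110,110,5)[:,:400]
s=crop(grab_frame("side"),250,200,95,110,4.2)
o=np.zeros((550,800,3),np.uint8);o[:550,:400]=t;o[:s.shape[0],400:400+s.shape[1]]=s
cv2.imwrite("pics/d.png",o)
E
```

```text
(no output)
```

View pics/d.png

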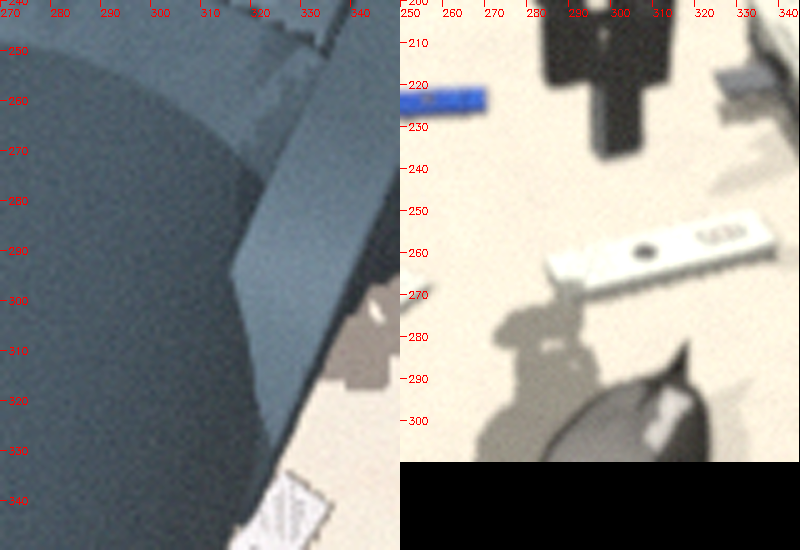

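Run:
```python
from h import *
for t in (30,40):
  for z in (48,52): print(t,z,proj("side",[[441.7+t*.419,-123.8-t*.908,z]]).round(1))
print(proj("side",[[442.9,-124.3,8]]))
```

```text
30 48 [[300.  255.3]]
30 52 [[300.  253.5]]
40 48 [[302.  258.3]]
40 52 [[302.  256.5]]
[[295.14348376 264.19587791]]
```

{"fn": "arm_command", "kwargs": {
  "deltas": [
    [1.2,-0.6,-20,0,55],
    [1.2,-0.6,-40,0,55],
    [1.2,-0.6,-46,0,55],
    [1.2,-0.6,-47,0,55],
    [1.2,-0.6,-47,0,55],
    [1.2,-0.6,-47,0,55]
  ]
}}

```text
time: 2.85
ee_pos: [445.2, -125.5, 10.2]
tcp_rot: [[-0.908, -0.419, 0.002], [-0.419, 0.908, -0.001], [-0.002, -0.002, -1.0]]
ft_force: [-0.2, -0.6, 0.6]
opening: 54.7
grasp_force: 0.0
```

Run:
```python
from h import *
s=crop(grab_frame("side"),245,190,110,90,6.5)
cv2.imwrite("pics/e.png",s); st=sense(); print(st['ee_pos'],st['joints'],st['ft_force'])
```

```text
[ 445.12511788 -125.40299558   10.00829519] [-4.11981716e-01  3.18168200e-01 -5.58648518e-01  6.91939551e-01
  8.70721473e-05 -8.44876768e-01] [-0.54258096 -0.54545149 -0.01594632]
```

View pics/e.png

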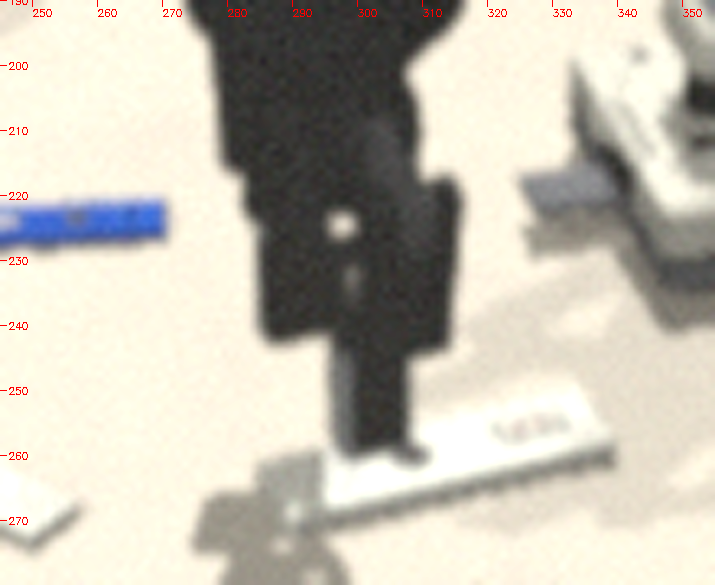

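The pads look higher than the reported TCP height suggests. I'll close the gripper here, which tells me safely either way.

{"fn": "arm_command", "kwargs": {
  "deltas": [
    [0,0,0,0,40],
    [0,0,0,0,34],
    [0,0,0,0,26],
    [0,0,0,0,20],
    [0,0,0,0,20],
    [0,0,0,0,20]
  ]
}}

```text
time: 3.5
ee_pos: [444.0, -125.0, 8.9]
tcp_rot: [[-0.908, -0.419, -0.0], [-0.419, 0.908, 0.0], [0.0, 0.0, -1.0]]
ft_force: [-0.1, -0.1, -0.3]
opening: 20.3
grasp_force: 0.0
```

Run:
```python
from h import *
s=crop(grab_frame("side"),225,130,130,150,4)
t=crop(grab_frame("top"),280,230,70,100,3.8)
o=np.zeros((600,800,3),np.uint8);o[:600,:520]=s;o[:t.shape[0],530:530+t.shape[1]]=t
cv2.imwrite("pics/f.png",o)
```

```text
(no output)
```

View pics/f.png

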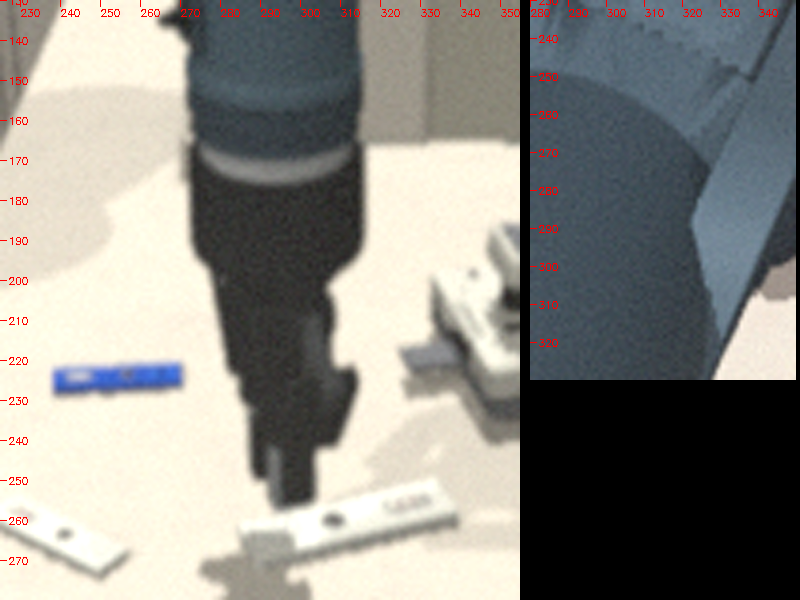

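Closing to 20 mm touched nothing: the fingertips at about (292,252) and their detached shadow on the cassette at (291,265) mean the tips are well above it. So the tool hangs higher than the reported z. I'll lower it in guarded steps.

{"fn": "arm_command", "kwargs": {
  "deltas": [
    [0,0,0,0,50],
    [0,0,0,0,50],
    [0,0,0,0,50],
    [0,0,-1,0,50],
    [0,0,-2,0,50],
    [0,0,-3,0,50],
    [0,0,-4,0,50]
  ]
}}

```text
time: 4.3
ee_pos: [444.1, -125.0, 4.8]
tcp_rot: [[-0.908, -0.419, -0.0], [-0.419, 0.908, 0.0], [0.0, 0.0, -1.0]]
ft_force: [-0.1, -0.8, 0.3]
opening: 50.4
grasp_force: 0.0
```

```bash
cat >> h.py <<'E'
def tips(f,x0=280,x1=320,y0=225,y1=285,th=70):
    g=f[y0:y1,x0:x1].max(2)<th
    return {x0+i:int(y0+np.nonzero(g[:,i])[0].max()) for i in range(0,x1-x0,2) if g[:,i].any()}
E
python3 - <<'E'
from h import *
print(tips(grab_frame("side")))
for z in(0,10,20,30,40):
  print(z,[proj("side",[[444+t*.419,-125-t*.908,z]]).round(1).tolist()[0] for t in(-35,-25,0,25,35)])
E
```

```text
{284: 226, 286: 244, 288: 244, 290: 244, 292: 243, 294: 244, 296: 246, 298: 260, 300: 260, 302: 259, 304: 259, 306: 247, 308: 245, 310: 245, 312: 242, 314: 226}
0 [[289.5, 257.8], [291.2, 260.6], [295.8, 267.8], [300.5, 275.4], [302.4, 278.4]]
10 [[289.3, 253.6], [291.1, 256.4], [295.7, 263.6], [300.4, 271.1], [302.4, 274.1]]
20 [[289.2, 249.3], [291.0, 252.1], [295.6, 259.3], [300.4, 266.7], [302.3, 269.7]]
30 [[289.1, 245.0], [290.9, 247.8], [295.5, 254.9], [300.3, 262.3], [302.3, 265.3]]
40 [[289.0, 240.7], [290.8, 243.4], [295.5, 250.5], [300.3, 257.8], [302.3, 260.8]]
```

{"fn": "arm_command", "kwargs": {
  "deltas": [
    [0,0,-2,0,50],
    [0,0,-4,0,50],
    [0,0,-6,0,50],
    [0,0,-6,0,50]
  ]
}}

```text
time: 4.75
ee_pos: [443.8, -124.8, -1.4]
tcp_rot: [[-0.908, -0.419, -0.001], [-0.419, 0.908, 0.0], [0.0, 0.001, -1.0]]
ft_force: [-0.3, -0.4, 0.8]
opening: 50.4
grasp_force: 0.0
```

Run:
```python
from h import *
print(tips(grab_frame("side"))); s=sense(); print(s['ft_force'],s['ee_pos'],s['joint_efforts'])
```

```text
{284: 229, 286: 246, 288: 247, 290: 246, 292: 246, 294: 246, 296: 248, 298: 263, 300: 263, 302: 262, 304: 262, 306: 259, 308: 248, 310: 248, 312: 244, 314: 228}
[ 0.03755265 -1.00315145  0.2037107 ] [ 443.88463124 -124.89313687   -1.2568316 ] [-4.59278832e-03 -3.75559044e+01  2.04188615e+01 -3.15308024e-02
 -1.53881892e-04 -7.27156532e-06]
```

{"fn": "arm_command", "kwargs": {
  "deltas": [
    [0,0,-3,0,50],
    [0,0,-6,0,50],
    [0,0,-9,0,50],
    [0,0,-12,0,50],
    [0,0,-15,0,50],
    [0,0,-15,0,50]
  ]
}}

```text
time: 5.4
ee_pos: [443.6, -124.8, -16.6]
tcp_rot: [[-0.908, -0.419, -0.001], [-0.419, 0.908, 0.0], [0.001, 0.001, -1.0]]
ft_force: [0.3, 0.0, -0.1]
opening: 50.1
grasp_force: 0.0
```

Run:
```python
from h import *
print(tips(grab_frame("side"))); s=sense(); print(s['ft_force'],s['ee_pos'])
```

```text
{280: 227, 282: 228, 284: 236, 286: 253, 288: 253, 290: 253, 292: 253, 294: 253, 296: 256, 298: 270, 300: 269, 302: 269, 304: 268, 306: 259, 308: 255, 310: 255, 312: 251}
[ 0.37461415 -0.53710205  0.5491005 ] [ 443.78046941 -124.86415542  -16.35928616]
```

{"fn": "arm_command", "kwargs": {
  "deltas": [
    [0,0,-2,0,50],
    [0,0,-4,0,50],
    [0,0,-6,0,50],
    [0,0,-6,0,50]
  ]
}}

```text
time: 5.85
ee_pos: [443.8, -124.9, -22.4]
tcp_rot: [[-0.908, -0.419, -0.0], [-0.419, 0.908, 0.0], [0.0, 0.0, -1.0]]
ft_force: [1.1, -0.7, 0.1]
opening: 50.1
grasp_force: 0.0
```

Run:
```python
from h import *
f=grab_frame("side");print(tips(f)); s=sense(); print(s['ft_force'],s['ee_pos'])
cv2.imwrite("pics/g.png",crop(f,265,225,80,60,8))
```

```text
{280: 229, 282: 230, 284: 238, 286: 255, 288: 256, 290: 256, 292: 255, 294: 256, 296: 258, 298: 272, 300: 272, 302: 272, 304: 271, 306: 260, 308: 259, 310: 258, 312: 253, 314: 238}
[-1.15693876 -0.28004227 -0.02331091] [ 443.88422015 -124.88686653  -22.2389185 ]
```

View pics/g.png

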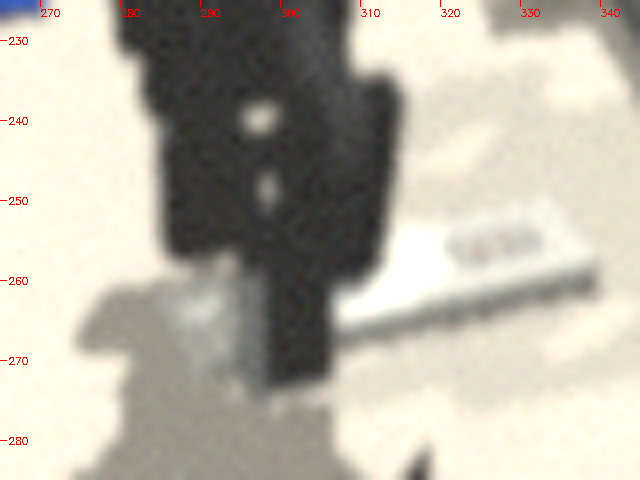

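{"fn": "arm_command", "kwargs": {
  "deltas": [
    [0,0,-1,0,50],
    [0,0,-2,0,50],
    [0,0,-3,0,50],
    [0,0,-4,0,50],
    [0,0,-4,0,50],
    [0,0,-4,0,40],
    [0,0,-4,0,35],
    [0,0,-4,0,30],
    [0,0,-4,0,25],
    [0,0,-4,0,20],
    [0,0,-4,0,20]
  ]
}}

```text
time: 7.0
ee_pos: [444.5, -125.1, -25.5]
tcp_rot: [[-0.908, -0.419, 0.001], [-0.419, 0.908, -0.0], [-0.001, -0.001, -1.0]]
ft_force: [-0.5, 0.8, 6.4]
opening: 27.8
grasp_force: 59.3
```

Run:
```python
from h import *
f=grab_frame("side");print(tips(f)); s=sense(); print(s['ft_force'],s['ee_pos'],s['opening'],s['grasp_force'])
```

```text
{282: 234, 284: 236, 286: 243, 288: 259, 290: 259, 292: 259, 294: 258, 296: 270, 298: 272, 300: 271, 302: 271, 304: 269, 306: 258, 308: 258, 310: 255, 312: 248}
[-1.57377534  0.08130214  6.63972911] [ 444.44500232 -125.1651212   -25.48502874] 28.31310106187024 59.334139660859364
```

{"fn": "arm_command", "kwargs": {
  "deltas": [
    [0,0,10,0,20],
    [0,0,30,0,20],
    [0,0,50,0,20],
    [0,25,60,-2,20],
    [0,50,60,-4,20],
    [-5,75,60,-8.5,20],
    [-10,100,60,-8.5,20],
    [-14.7,131,50,-8.5,20],
    [-14.7,131,40,-8.5,20],
    [-14.7,131,40,-8.5,20],
    [-14.7,131,40,-8.5,20],
    [-14.7,131,40,-8.5,20]
  ]
}}

```text
time: 8.25
ee_pos: [430.1, 5.1, 14.4]
tcp_rot: [[-0.96, -0.279, 0.001], [-0.279, 0.96, -0.0], [-0.001, -0.001, -1.0]]
ft_force: [-0.2, 0.7, 1.1]
opening: 28.3
grasp_force: 58.9
```

Run:
```python
from h import *
f=grab_frame("side"); g=grab_frame("top"); s=sense(); print(s['ft_force'],s['ee_pos'],s['opening'],s['grasp_force'],s['tcp_rot'])
o=np.zeros((560,800,3),np.uint8); a=crop(f,275,175,88,70,6); b=crop(g,205,205,65,90,4)
o[:a.shape[0],:a.shape[1]]=a; o[:b.shape[0],535:535+b.shape[1]]=b
cv2.imwrite("pics/h.png",o)
```

```text
[-0.25123036 -0.09434652  0.12221093] [430.11000646   5.18612842  14.36710305] 27.55502649764903 58.8679575920105 [[-9.60205863e-01 -2.79291572e-01  9.58610379e-04]
 [-2.79291882e-01  9.60206229e-01 -2.03970580e-04]
 [-8.63496393e-04 -4.63585843e-04 -9.99999520e-01]]
```

View pics/h.png

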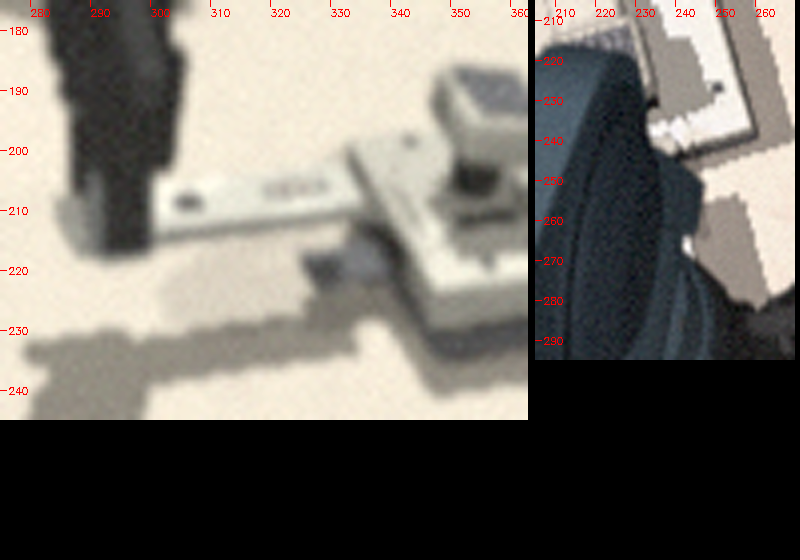

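Run:
```python
from h import *
v=(473.8,-109.9,.434)
def inv(n,px,z):
    r=least_squares(lambda p:(proj(n,[[p[0],p[1],z]])-px).ravel(),(470,-100)); return r.x
loc=lambda p,v:((p-np.array(v[:2]))@np.array([[np.cos(v[2]),-np.sin(v[2])],[np.sin(v[2]),np.cos(v[2])]])).round(1)
w={}
for nm,pt,ps in(("well",(313.3,280.5),(308.3,259.8)),("win",(304.5,261.3),(327.5,255.2))):
    a=loc(inv("top",pt,8),v); b=loc(inv("side",ps,8),v); w[nm]=a; print(nm,a,b)
R=(607,57.7,np.radians(16.2))
o=place(R,[(-152,0,0)])[0]; vc=(o[0],o[1],R[2])
for z in(40,44,48,52):
    print(z,*[proj("side",place(vc,[(*w[k],z)])).round(1).tolist() for k in w],proj("side",place(vc,[(52,-15,z),(52,-15,z-8),(-16,-15,z),(-16,15,z)])).round(1).tolist())
# position of seen marks in reader frame
for z in (44,48,52):
  print(z,"well",loc(inv("side",(306.5,208.5),z),R),"win",loc(inv("side",(324.2,206.3),z),R))
```

```text
well [-7.5  0.7] [-5.9  3.8]
win [30.7  0.8] [34.1  4.1]
40 [[305.2, 212.2]] [[323.1, 210.1]] [[335.0, 212.7], [334.9, 216.0], [302.9, 216.5], [299.7, 209.3]]
44 [[305.2, 210.6]] [[323.2, 208.4]] [[335.1, 211.0], [335.0, 214.4], [302.8, 214.9], [299.7, 207.6]]
48 [[305.2, 208.9]] [[323.2, 206.8]] [[335.1, 209.4], [335.0, 212.7], [302.8, 213.2], [299.7, 205.9]]
52 [[305.2, 207.2]] [[323.2, 205.1]] [[335.2, 207.7], [335.1, 211.0], [302.8, 211.5], [299.7, 204.3]]
44 well [-155.1    8.3] win [-117.     8.9]
48 well [-156.6    1.6] win [-118.8    2.2]
52 well [-158.1   -5.1] win [-120.6   -4.5]
```

The held cassette's well is at (306.5,208.5) and its window at (324,206). Both match the predicted pose in front of the mouth at a 40 mm bottom height. I'll lower it to slot level and begin inserting.

{"fn": "arm_command", "kwargs": {
  "deltas": [
    [0,0,-10,0,20],
    [0,0,-18,0,20],
    [0,0,-22,0,20],
    [0,0,-22.5,0,20],
    [0,0,-22.5,0,20],
    [0,0,-22.5,0,20]
  ]
}}

```text
time: 8.95
ee_pos: [429.5, 6.1, -8.5]
tcp_rot: [[-0.96, -0.281, 0.0], [-0.281, 0.96, 0.0], [-0.0, 0.0, -1.0]]
ft_force: [-0.6, -1.0, -0.4]
opening: 27.9
grasp_force: 58.9
```

{"fn": "arm_command", "kwargs": {
  "deltas": [
    [4.8,1.4,0,0,20],
    [9.6,2.8,0,0,20],
    [14.4,4.2,0,0,20],
    [19.2,5.6,0,0,20],
    [19.2,5.6,0,0,20]
  ]
}}

```text
time: 9.45
ee_pos: [449.9, 11.7, -8.4]
tcp_rot: [[-0.96, -0.281, 0.001], [-0.281, 0.96, -0.0], [-0.001, -0.0, -1.0]]
ft_force: [-0.5, -0.1, -0.1]
opening: 28.4
grasp_force: 58.9
```

{"fn": "arm_command", "kwargs": {
  "deltas": [
    [2.9,0.8,0,0,20],
    [5.8,1.7,0,0,20],
    [8.6,2.5,0,0,20],
    [11.5,3.3,0,0,20],
    [14.4,4.2,0,0,20],
    [14.4,4.2,0,0,20]
  ]
}}

```text
time: 10.05
ee_pos: [463.6, 15.9, -8.5]
tcp_rot: [[-0.96, -0.281, 0.001], [-0.281, 0.96, 0.0], [-0.001, -0.0, -1.0]]
ft_force: [0.5, -0.2, -0.9]
opening: 28.2
grasp_force: 58.9
```

{"fn": "arm_command", "kwargs": {
  "deltas": [
    [2.9,0.8,0,0,20],
    [5.8,1.7,0,0,20],
    [8.6,2.5,0,0,20],
    [11.5,3.3,0,0,20],
    [14.4,4.2,0,0,20],
    [17.3,5,0,0,20],
    [19.2,5.6,0,0,20],
    [19.2,5.6,0,0,20]
  ]
}}

```text
time: 10.85
ee_pos: [482.6, 21.5, -8.5]
tcp_rot: [[-0.96, -0.281, 0.0], [-0.281, 0.96, 0.0], [-0.0, -0.0, -1.0]]
ft_force: [-0.1, 0.3, -0.3]
opening: 28.0
grasp_force: 58.9
```

{"fn": "arm_command", "kwargs": {
  "deltas": [
    [1.9,0.6,0,0,20],
    [3.8,1.1,0,0,20],
    [5.8,1.7,0,0,20],
    [6.7,2,0,0,20],
    [6.7,2,0,0,20]
  ]
}}

```text
time: 11.35
ee_pos: [489.1, 23.4, -8.5]
tcp_rot: [[-0.96, -0.281, 0.0], [-0.281, 0.96, 0.0], [-0.0, 0.0, -1.0]]
ft_force: [0.4, -0.2, 0.2]
opening: 27.7
grasp_force: 58.9
```

{"fn": "arm_command", "kwargs": {
  "deltas": [
    [1,0.3,0,0,20],
    [1.9,0.6,0,0,20],
    [1.9,0.6,0,0,20]
  ]
}}

```text
time: 11.65
ee_pos: [490.9, 24.0, -8.6]
tcp_rot: [[-0.96, -0.281, 0.0], [-0.281, 0.96, 0.0], [-0.0, 0.0, -1.0]]
ft_force: [-0.1, -1.2, -0.5]
opening: 28.2
grasp_force: 58.9
```

{"fn": "arm_command", "kwargs": {
  "deltas": [
    [1,0.3,0,0,20],
    [1.9,0.6,0,0,20],
    [1.9,0.6,0,0,20]
  ]
}}

```text
time: 11.95
ee_pos: [491.4, 24.4, -9.0]
tcp_rot: [[-0.96, -0.28, -0.002], [-0.28, 0.96, -0.001], [0.002, 0.0, -1.0]]
ft_force: [-3.0, -1.9, -0.2]
opening: 28.0
grasp_force: 58.9
```

{"fn": "arm_command", "kwargs": {
  "deltas": [
    [0.5,0.1,0,0,20],
    [1,0.3,0,0,20],
    [1.9,0.6,0,0,20],
    [1.9,0.6,0,0,20]
  ]
}}

```text
time: 12.35
ee_pos: [491.3, 24.6, -9.5]
tcp_rot: [[-0.96, -0.28, -0.006], [-0.28, 0.96, -0.002], [0.006, 0.0, -1.0]]
ft_force: [-6.8, -3.3, 1.8]
opening: 27.9
grasp_force: 58.9
```

Run:
```python
from h import *
f=grab_frame("side"); s=sense(); print(s['ft_force'],s['ee_pos'],s['ft_torque'])
R=(607,57.7,np.radians(16.2))
c,s_=np.cos(R[2]),np.sin(R[2]);d=s['ee_pos'][:2]-np.array(R[:2]);print("tcp in reader",c*d[0]+s_*d[1],-s_*d[0]+c*d[1])
cv2.imwrite("pics/i.png",crop(f,290,170,100,75,8))
```

```text
[-6.98014511 -3.16707989  1.66614207] [491.30637307  24.59190724  -9.48318868] [-0.59164424  1.25498337 -0.178891  ]
tcp in reader -120.33672283603518 0.4840005147825863
```

View pics/i.png

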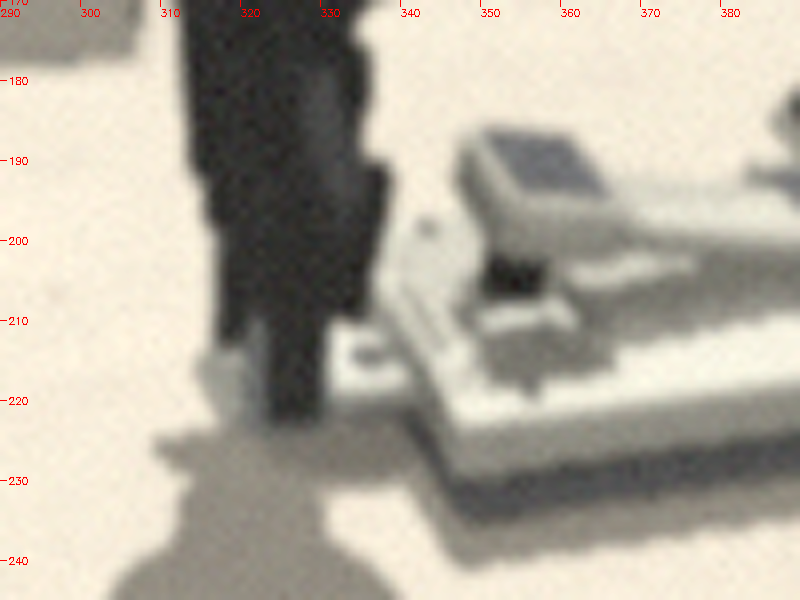

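Stopped with about 7.6 N along the slot, TCP at reader x = -120 mm as expected for seated. The well at (336,214) is just outside the mouth. I'll release, then lift clear.

{"fn": "arm_command", "kwargs": {
  "deltas": [
    [0,0,0,0,30],
    [0,0,0,0,40],
    [0,0,0,0,50],
    [0,0,0,0,55],
    [0,0,0,0,55],
    [0,0,0,0,55],
    [0,0,0,0,55]
  ]
}}

```text
time: 13.1
ee_pos: [494.8, 25.3, -8.5]
tcp_rot: [[-0.96, -0.281, 0.0], [-0.281, 0.96, 0.0], [-0.0, 0.0, -1.0]]
ft_force: [-0.4, 0.0, 0.3]
opening: 54.8
grasp_force: 0.0
```

{"fn": "arm_command", "kwargs": {
  "deltas": [
    [-2.9,-0.8,10,0,55],
    [-2.9,-0.8,30,0,55],
    [-2.9,-0.8,60,0,55],
    [-2.9,-0.8,100,0,55],
    [-2.9,-0.8,140,0,30],
    [-2.9,-0.8,140,0,0],
    [-2.9,-0.8,140,0,0],
    [-2.9,-0.8,140,0,0]
  ]
}}

```text
time: 13.9
ee_pos: [490.6, 24.5, 130.6]
tcp_rot: [[-0.96, -0.281, -0.002], [-0.281, 0.96, 0.0], [0.002, 0.001, -1.0]]
ft_force: [0.6, -1.0, -0.4]
opening: 0.2
grasp_force: 0.0
```

Run:
```python
from h import *
f=grab_frame("side"); g=grab_frame("top"); s=sense(); print(s['time'],s['ft_force'],s['ee_pos'],s['opening'])
a=crop(f,310,180,60,60,7.5); b=crop(g,205,205,60,90,5.5)
o=np.zeros((500,800,3),np.uint8); o[:450,:450]=a; o[:495,460:790]=b
cv2.imwrite("pics/j.png",o)
R=(607,57.7,np.radians(16.2))
P=[(-85-6.7,.8,24),(-137,15,24),(-137,-15,24),(-137,-15,16)]
print(proj("side",place(R,P)).round(1).tolist(),proj("top",place(R,P)).round(1).tolist())
```

```text
14.0 [ 0.08504881 -0.56777361 -0.19741264] [490.1749562   24.52922019 129.97202181] -0.33355240876734193
[[336.6, 215.0], [314.1, 214.1], [317.5, 221.4], [317.5, 224.7]] [[231.8, 250.0], [230.3, 276.5], [246.7, 271.9], [247.4, 272.4]]
```

View pics/j.png

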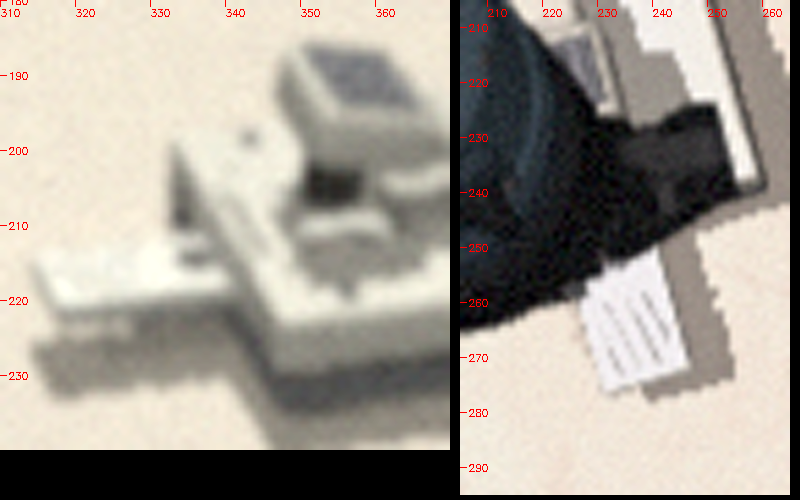

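The cassette lies flat in the slot. Its rear corners in the top view, (231.4,276.5) and (246.8,271.5), match the seated prediction within 1 mm. Next I'll go above the thumb pad with the fingers closed.

{"fn": "arm_command", "kwargs": {
  "deltas": [
    [34,10,0,0,0],
    [68,19.5,0,0,0],
    [68,19.5,0,0,0],
    [68,19.5,-20,0,0],
    [68,19.5,-40,0,0],
    [68,19.5,-60,0,0],
    [68,19.5,-66,0,0],
    [68,19.5,-66,0,0]
  ]
}}

```text
time: 14.8
ee_pos: [557.5, 43.8, 63.8]
tcp_rot: [[-0.96, -0.281, -0.004], [-0.281, 0.96, 0.0], [0.004, 0.001, -1.0]]
ft_force: [-0.2, 0.9, 0.9]
opening: 0.0
grasp_force: 0.0
```

{"fn": "arm_command", "kwargs": {
  "deltas": [
    [0,0,-3,0,0],
    [0,0,-6,0,0],
    [0,0,-9,0,0],
    [0,0,-12,0,0],
    [0,0,-12,0,0]
  ]
}}

```text
time: 15.3
ee_pos: [560.1, 43.9, 53.5]
tcp_rot: [[-0.96, -0.281, 0.001], [-0.281, 0.96, 0.0], [-0.001, -0.0, -1.0]]
ft_force: [-0.1, -2.0, 1.0]
opening: 0.0
grasp_force: 0.8
```

{"fn": "arm_command", "kwargs": {
  "deltas": [
    [0,0,-1,0,0],
    [0,0,-2,0,0],
    [0,0,-3,0,0],
    [0,0,-4,0,0],
    [0,0,-4,0,0]
  ]
}}

```text
time: 15.8
ee_pos: [559.4, 43.8, 49.3]
tcp_rot: [[-0.96, -0.281, -0.001], [-0.281, 0.96, -0.0], [0.001, 0.0, -1.0]]
ft_force: [-1.7, -1.7, 3.0]
opening: -0.2
grasp_force: 1.4
```

{"fn": "arm_command", "kwargs": {
  "deltas": [
    [0,0,-1,0,0],
    [0,0,-2,0,0],
    [0,0,-3,0,0],
    [0,0,-3,0,0]
  ]
}}

```text
time: 16.2
ee_pos: [559.5, 43.9, 46.2]
tcp_rot: [[-0.96, -0.281, -0.0], [-0.281, 0.96, 0.0], [0.0, 0.0, -1.0]]
ft_force: [-1.7, -1.0, 3.5]
opening: 0.2
grasp_force: 1.7
```

{"fn": "arm_command", "kwargs": {
  "deltas": [
    [-0.5,-0.1,-1.5,0,0],
    [-1,-0.3,-3,0,0],
    [-1.4,-0.4,-4.5,0,0],
    [-1.9,-0.6,-6,0,0],
    [-1.9,-0.6,-6,0,0]
  ]
}}

```text
time: 16.7
ee_pos: [558.1, 43.4, 40.4]
tcp_rot: [[-0.96, -0.281, 0.001], [-0.281, 0.96, 0.0], [-0.001, 0.0, -1.0]]
ft_force: [-0.4, -0.2, 4.1]
opening: -0.2
grasp_force: 2.0
```

{"fn": "arm_command", "kwargs": {
  "deltas": [
    [-0.5,-0.1,-1,0,0],
    [-1,-0.3,-2,0,0],
    [-1,-0.3,-3,0,0],
    [-1,-0.3,-3,0,0]
  ]
}}

```text
time: 17.1
ee_pos: [557.6, 43.3, 37.9]
tcp_rot: [[-0.96, -0.281, 0.002], [-0.281, 0.96, 0.001], [-0.002, 0.0, -1.0]]
ft_force: [0.0, 0.6, 6.1]
opening: 0.3
grasp_force: 2.9
```

{"fn": "arm_command", "kwargs": {
  "deltas": [
    [0,0,-1,0,0],
    [0,0,-2,0,0],
    [0,0,-2,0,0]
  ]
}}

```text
time: 17.4
ee_pos: [557.3, 43.2, 35.9]
tcp_rot: [[-0.96, -0.281, 0.001], [-0.281, 0.96, 0.0], [-0.001, 0.0, -1.0]]
ft_force: [-1.1, -0.1, 6.7]
opening: 0.2
grasp_force: 3.5
```

{"fn": "arm_command", "kwargs": {
  "deltas": [
    [0,0,-1,0,0],
    [0,0,-1.5,0,0],
    [0,0,-1.5,0,0]
  ]
}}

```text
time: 17.7
ee_pos: [557.0, 43.1, 34.5]
tcp_rot: [[-0.96, -0.281, 0.001], [-0.281, 0.96, 0.0], [-0.001, -0.0, -1.0]]
ft_force: [-2.0, -0.7, 8.5]
opening: 0.4
grasp_force: 4.0
```

{"fn": "arm_command", "kwargs": {
  "deltas": [
    [0,0,-0.5,0,0],
    [0,0,-1,0,0],
    [0,0,-1,0,0]
  ]
}}

```text
time: 18.0
ee_pos: [556.9, 43.0, 33.8]
tcp_rot: [[-0.96, -0.281, 0.001], [-0.281, 0.96, 0.0], [-0.001, -0.0, -1.0]]
ft_force: [-3.1, -0.7, 10.7]
opening: -0.1
grasp_force: 5.0
```

{"fn": "arm_command", "kwargs": {
  "deltas": [
    [0,0,-0.5,0,0],
    [0,0,-1,0,0],
    [0,0,-1,0,0]
  ]
}}

```text
time: 18.3
ee_pos: [557.0, 43.0, 33.6]
tcp_rot: [[-0.96, -0.281, 0.001], [-0.281, 0.96, -0.0], [-0.001, -0.0, -1.0]]
ft_force: [-5.3, 0.7, 15.6]
opening: -0.2
grasp_force: 7.9
```

The head is on its stop: z stalled at 33.6 while the force rose to about 15 N. I'll hold briefly, check that the force is steady and the cassette hasn't moved, then hand in.

{"fn": "arm_command", "kwargs": {
  "deltas": [
    [0,0,0,0,0],
    [0,0,0,0,0],
    [0,0,0,0,0],
    [0,0,0,0,0],
    [0,0,0,0,0]
  ]
}}

```text
time: 18.8
ee_pos: [557.0, 43.0, 33.6]
tcp_rot: [[-0.96, -0.281, 0.001], [-0.281, 0.96, -0.0], [-0.001, -0.0, -1.0]]
ft_force: [-4.9, 0.2, 15.0]
opening: -0.3
grasp_force: 7.9
```

Run:
```python
from h import *
f=grab_frame("side"); s=sense(); print(s['time'],s['ft_force'],s['ee_pos'])
n=crop(f,310,180,60,60,7.5); o=cv2.imread("pics/j.png")
print(cv2.phaseCorrelate(*[cv2.cvtColor(i[225:330,20:150],cv2.COLOR_BGR2GRAY).astype(float) for i in (o[:450,:450],n)]),"(/7.5 px)")
```

```text
18.85 [-5.8724037  -0.25702977 15.15536348] [556.92410358  43.03432377  33.55904329]
((0.5133313796101788, 0.0013456597479191146), 0.9851234718256412) (/7.5 px)
```

Force is steady and the cassette is unmoved (a shift of 0.07 px), so I'm handing in.

```bash
python3 -c "
from plant import *
print(job_done())"
```

```text
the job is handed in; nothing more can be done
None
```

The cassette is fully home in the reader and let go, and I handed the job in at about 19 s with the read head held on its stop at about 15 N; no verdict came back.

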